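Feed a tube spacer through sprung doors to the stop

TASK

Lay the square steel tube spacer lengthwise and flat on the feeder's open tray and let go of it, then push it through the two sprung doors and gently on into the nest until its nose presses the sprung stop; the stop may be set at a different depth each time, so feel for it, and do not ram it to the end of its spring. Then withdraw so that the doors swing fully shut behind the spacer, and leave it lying straight inside, touching the stop. Do not disturb the other things on the bench.

Things in the scene. Friction and masses are not known exactly. Their poses are not given: they have to be found in the camera images.
- spacer: the spacer: bare steel square-tube stub with flat closed end caps, in effect a closed block 80 long (its x) x 38 wide (its y) x 38 high mm, about 0.4 kg (hidden, -20/+30 %); either end may lead. Origin: centre of its underside. Starts loose and flat on the bench.
- feeder: the feeder, bolted to the bench, 350 mm long. Origin: centre of the doorway, at bench level; its x is the feed direction (tray, doors, nest, stop), z up. 'Feeder x, y, z' below are mm in this frame. A flat bed, top at z 10, of smooth plated steel (friction about 0.25) runs all along. The doorway's jambs stand at x 0, 52 above the bed.
- tray (a point): point on the bed in the open tray, feeder x -90. The tray has no walls from x -145 to -60 (y +-65). Then steel guides 40 mm above the bed: flared from y +-37 at x -60 to y +-22 at x -35, then straight, inner faces at y +-22, up to the doors at x 0.
- nest (a point): point on the bed in the nest, feeder x 90. The nest is open on top; walls 30 mm above the bed, inner faces at y +-32, from x 8 to the end plate at x 198.
- door_left (a joint): left (+y) steel door leaf, 4 mm thick, upright pin at feeder x 0, y +29, reaching 27.5 mm to about the middle, 3 to 45 mm above the bed. 0 rad = shut; grows to 1.5 as it swings into the nest; never towards the tray. A spring shuts it; pushing the spacer slowly through both takes 4 to 10 N at first and 1 to 3 N once they are open. To shut, the 30 mm behind the doorway must be clear.
- door_right (a joint): right (-y) door leaf, the mirror image: pin at feeder x 0, y -29; value 0 rad = shut, grows to 1.5 into the nest, same spring.
- stop_rail: fixed rail on the nest's bed along feeder x; origin at feeder x 90, z 10. The stop is clamped on it: dark carriage with a black knob and, facing the doors, a rubber pad 34 wide, 6 to 32 above the bed. Pad face 25 to 57 mm past this origin; setting not reported. The pad springs 1.2 N/mm for 7 mm, then is solid: 3 to 6 N is right, over 15 N is ramming. It may push the part back 1-3 mm.
- spray_can: bystander: upright spray can, 52 diameter x 150 mm high, origin under its centre
- pipe_stub: bystander: short round pipe stub standing on end, 56 diameter x 50 mm high, origin under its centre
- hammer: bystander: hammer lying along its x, about 220 mm long, head to +x
- abrasive_box: bystander: closed cardboard box 70 x 90 x 40 mm, origin under its centre
Mind the look-alikes: they are no part of the job. What is shaped like the spacer but brown, turquoise or yellow is not meant.

How it is judged:
By the outcome, as a careful person would: the job done as asked, in the order asked, and still so for the second after the job is handed in, with the robot touching nothing.
It also fails if it takes over 72 s, if anything falls off the work surface, if the arm or the gripper's body presses on something with over 40 N, if the wrist force passes 120 N, or if a joint passes its speed limit or range.

ROBOT

A 6-joint arm with a two-finger parallel gripper is mounted at the origin on the work surface. World frame = base frame: x ahead of the robot, y to its left, z up, the work surface at z = 0. Lengths are in m, angles in rad, forces in N, time in s.
With the tool pointing down it reaches from about 0.3 to 0.875 m from the base axis. Payload 6.4 kg.
Tool frame: the origin (TCP) lies at the very end of the fingers, on their centre line; the grasp point (between the pads) lies 19 mm behind it; z points along the fingers, y is the line along which they close (so a half turn about z gives the same grasp; the last joint's range is limited). The gripper opens to 85 mm and grips with 20 to 120 N. Pads are 22 mm wide; open, the fingers measure 114 mm over their backs; the gripper's body (76 mm by 85 mm) begins 54 mm behind the grasp point. The pads swing forward as they close: fully open they stand 13 mm farther back than shut.
Start: joints at [-1.375, 0.181, 1.607, -0, 1.354, -0.206], TCP at [0.225, -0.529, 0.231] pointing down, gripper open.
Joint ranges: [-2.99, 2.99], [-0.89, 2.07], [0.3, 2.58], [-1.14, 4.28], [0, 2.63], [-3.12, 3.12]. Speed limits (rad/s): [2.57, 2.57, 3.01, 3.14, 3.14, 3.14].

INTERFACE

Orientations are given as a unit quaternion [w, x, y, z].
In Python, from bench import telemetry, camera, ctrl, spotter gives the robot as it stands.
- The arm moves only by the tool send_rows, never from a script. Its argument "series" is a list of rows, each a list of 3 entries, a list of its own where there are three numbers: the turn, a rotation vector about the world's x, y, z in degrees, then the shift along the world's x, y, z in mm, then the closure, from -1 (fully open) to 1 (shut), so that 0 is half open. In form: [[[rx, ry, rz], [dx, dy, dz], gripper], ...]. A call has 1 to 10 rows; each row is the pose to reach, as a shift and turn from the pose commanded when the call began; what a row does not reach only later rows make up. A row lasts 1/8 s, in which the tool goes at most 62.5 mm and 10.7 degrees, less where a joint would pass 70% of its speed; a pose out of reach is approached as far as the arm can. A call with a gripper value outside its range is refused whole. The fingers move at their own pace and stop on an object; the grip force is fixed at half the most. Time passes only in rows, so rows that repeat a pose let the fingers close. It gives the time, the measured TCP pose, the force, the opening and the grip force at its end, in the units of the state.
- telemetry.get_obs(): the state, without advancing time (a new reading comes with each control period).
- camera(name): name is "scene" or "top"; returns a dict with "pixels" (420x560x3 uint8, red, green, blue), "camera_matrix" (3x3 intrinsics, pixels), "xyz" and "orientation" of the camera in the world. Camera axes: x right, y up, looking along -z (the intrinsics and any distortion apply to the point x, -y, -z); pixel columns grow to the right and rows downward; lengths in m; the calibration is good to about 2 mm. A picture is of the moment at which its call begins. There is no depth.
- ctrl.hand_in(): hands the job in; it is judged then, once.
Trained networks look in the newest picture that a camera, given by its name, has taken for a name from the list of things; names that differ only in an ending like _2 or _b are one class to them, and where a whole thing is asked for, a point or a joint stands for the part that bears it (a point fixed in the world has none). Each returns a list of dicts, best first, with "conf" (0 to 1); they miss things now and then, are a little off and sometimes report something else, mostly with a low value. They report only what shows in the picture. A call takes as long as a camera call. They do not tell look-alikes from the thing itself.
- spotter.boxes_of(thing, camera): "xyz" ([x, y, z] in m, in world coordinates, good to about 4 mm: the middle of the surface that is visible of it).
- spotter.landmark_of(thing, camera): "xyz" ([x, y, z] in m, in world coordinates, good to about 4 mm: a listed point, or the origin of a listed thing).
The state is a dict: "time_s": time; "q": joint angles; "dq": joint speeds; "joint_efforts": joint torques, N m; "eef_pos": TCP position; "eef_rot": TCP orientation; "wrist_force": force on the tool from outside, world axes, zero at the start; "torque": the same for the moment, N m; "opening": opening from 0.0 (shut) to 1.0 (fully open); "grasp_force": force on a finger pad.
Only numpy, scipy, OpenCV 4.12 (cv2) and the standard library are available. Lean on these libraries where they do the work, as an engineer would, in place of code of your own. Each camera call takes 0.05 s, during which the arm holds its last target. There are 200 camera calls.

## Working session

There is one attempt and no reset: what is moved stays moved. The work goes in short steps, Python scripts to look and compute and a tool call to move; the robot and the scene stay as the last step left them, time stands still between calls to the robot, and variables do not carry over. Pictures are saved under pics/ and viewed, at most 10 in all, crops included, and the job is handed in when it is done.

Besides the shell and the picture viewer there is one more tool, called after "Emit:" in YAML: its name, and indented under it one key for each argument. send_rows: Moves the arm, as the interface text tells. Its arguments: {"type":"object","properties":{"series":{"type":"array","items":{"type":"array"}}},"required":["series"]}

```bash
mkdir -p pics; cat > h.py <<'E'
import numpy as np, cv2
from scipy.spatial.transform import Rotation as R
from bench import telemetry, camera, ctrl, spotter
def snap(c,name=None):
    d=camera(c)
    if name: cv2.imwrite(f'pics/{name}.png',cv2.cvtColor(d['pixels'],cv2.COLOR_RGB2BGR))
    return d
def rot(d):
    o=np.array(d['orientation'],float)
    return o if o.shape==(3,3) else R.from_quat(np.r_[o[1:],o[0]]).as_matrix()
def px2w(d,u,v,z):
    K=np.array(d['camera_matrix']);r=np.linalg.inv(K)@[u,v,1];r=rot(d)@(r*[1,-1,-1]);o=np.array(d['xyz'])
    return o+r*(z-o[2])/r[2]
def w2px(d,p):
    c=rot(d).T@(np.array(p)-d['xyz']);q=np.array(d['camera_matrix'])@(c*[1,-1,-1]);return q[:2]/q[2]
E
python3 - <<'E'
from h import *
for c in('top','scene'):
    d=snap(c,c+'0');print(c,{k:v for k,v in d.items() if k!='pixels'})
    for t in('spacer','feeder','tray','nest','stop_rail','door_left','door_right','spray_can','pipe_stub','hammer','abrasive_box'):
        for f in('boxes_of','landmark_of'):
            try: print(t,f,[(np.round(x['xyz'],3).tolist(),round(x['conf'],2),np.round(w2px(d,x['xyz'])).tolist()) for x in getattr(spotter,f)(t,c)[:4]])
            except Exception as e: print(t,f,e)
print(telemetry.get_obs())
E
```

```text
top {'camera_matrix': array([[444.92707155,   0.        , 286.76785234],
       [  0.        , 444.92707155, 207.16253468],
       [  0.        ,   0.        ,   1.        ]]), 'xyz': array([0.38250736, 0.01510037, 1.02903007]), 'orientation': array([-0.69688916, -0.05376819,  0.04713582,  0.71360542])}
spacer boxes_of [([0.477, -0.259, 0.038], 0.78, [414.0, 226.0]), ([0.353, -0.276, 0.041], 0.78, [425.0, 282.0]), ([0.559, 0.184, 0.013], 0.69, [217.0, 196.0]), ([0.466, -0.136, 0.038], 0.59, [359.0, 232.0])]
spacer landmark_of [([0.469, -0.138, 0.002], 0.85, [357.0, 232.0]), ([0.352, -0.284, -0.001], 0.75, [423.0, 281.0]), ([0.477, -0.262, -0.0], 0.64, [410.0, 227.0]), ([0.473, -0.391, -0.002], 0.64, [466.0, 228.0])]
feeder boxes_of [([0.559, 0.182, 0.013], 0.62, [218.0, 196.0])]
feeder landmark_of [([0.561, 0.172, -0.001], 0.84, [223.0, 196.0])]
tray boxes_of [([0.558, 0.183, 0.012], 0.95, [218.0, 196.0])]
tray landmark_of [([0.475, 0.156, 0.014], 0.92, [229.0, 232.0])]
nest boxes_of [([0.559, 0.181, 0.006], 0.92, [219.0, 196.0])]
nest landmark_of [([0.653, 0.187, 0.01], 0.85, [216.0
[... 3541 characters left out ...]
]
{'time_s': 2.1, 'q': array([-1.37532445e+00,  1.80787073e-01,  1.60702825e+00,  3.52038964e-06,
        1.35382981e+00, -2.06295145e-01]), 'dq': array([0.00031688, 0.00128851, 0.00056807, 0.00041037, 0.00036375,
       0.0005324 ]), 'joint_efforts': array([-4.04738803e-04, -4.44834280e+01, -3.51676619e+01, -1.56642136e-04,
        8.79144427e-04,  6.38627353e-05]), 'eef_pos': array([ 0.22486911, -0.52919697,  0.23128206]), 'eef_rot': array([-2.62330978e-05,  9.79890744e-01,  1.99534781e-01,  1.86090752e-06]), 'wrist_force': array([-7.61167914e-01, -6.76369757e-02,  2.35422343e-04]), 'torque': array([ 0.02386735, -0.03207173, -0.03018511]), 'grasp_force': 0.0, 'opening': 1.0024187934598359}
```

View pics/top0.png

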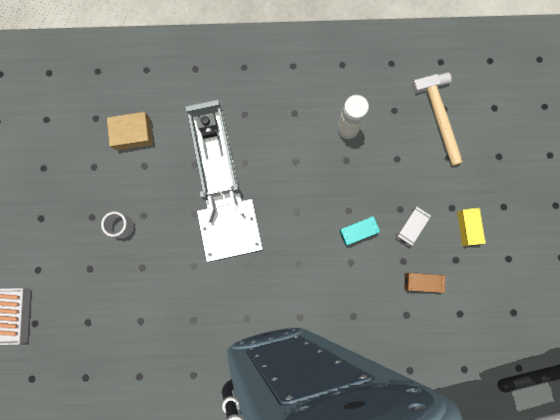

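View pics/scene0.png

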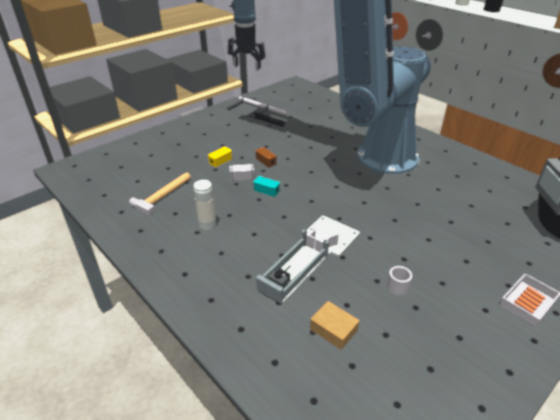

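```bash
cat > feat.py <<'E'
from h import *
def spacer(d,u0,v0,zt=0.038):
    g=d['pixels'].astype(int);m=((g.min(2)>115)&(g.max(2)-g.min(2)<35)).astype(np.uint8)
    n,l,s,c=cv2.connectedComponentsWithStats(m);k=l[v0,u0]
    ys,xs=np.where(l==k);w=np.array([px2w(d,x,y,zt)[:2] for x,y in zip(xs,ys)])
    return s[k],cv2.minAreaRect((w*1000).astype(np.float32))
E
python3 - <<'E'
from feat import *
d=camera('top')
print(spacer(d,414,226))
s=4
def crop(d,x0,y0,x1,y1,pts,n):
    im=cv2.cvtColor(d['pixels'][y0:y1,x0:x1],cv2.COLOR_RGB2BGR);im=cv2.resize(im,None,fx=s,fy=s,interpolation=cv2.INTER_CUBIC)
    for poly,c in pts:
        q=np.array([(w2px(d,p)-[x0,y0]+.5)*s for p in poly]).astype(int);cv2.polylines(im,[q],False,c,1)
    return im
o=np.array([.563,.172]);a=np.radians(9.6)
F=lambda x,y,z:[*(o+np.array([x*np.cos(a)-y*np.sin(a),x*np.sin(a)+y*np.cos(a)])/1000),z/1000]
P=[([F(-145,65,10),F(-145,-65,10),F(-60,-65,10),F(-60,65,10),F(-145,65,10)],(0,0,255)),
([F(198,32,40),F(8,32,40)],(0,255,0)),([F(198,-32,40),F(8,-32,40)],(0,255,0)),([F(198,-32,40),F(198,32,40)],(0,255,0)),
([F(-60,37,50),F(-35,22,50),F(0,22,50)],(255,0,255)),([F(-60,-37,50),F(-35,-22,50),F(0,-22,50)],(255,0,255)),([F(0,-29,55),F(0,29,55)],(255,255,0))]
a1=crop(d,175,90,275,270,P,'');b1=crop(d,385,195,455,265,[],'')
im=np.zeros((600,800,3),np.uint8);a1=cv2.resize(a1,None,fx=.83,fy=.83);im[:a1.shape[0],:a1.shape[1]]=a1;im[:b1.shape[0],400:400+b1.shape[1]]=b1
cv2.imwrite('pics/fit.png',im)
E
```

```text
(array([     0,      0,    560,    420, 195394], dtype=int32), ((549.654296875, 48.2896728515625), (1348.8927001953125, 961.9852905273438), 88.27412414550781))
```

View pics/fit.png

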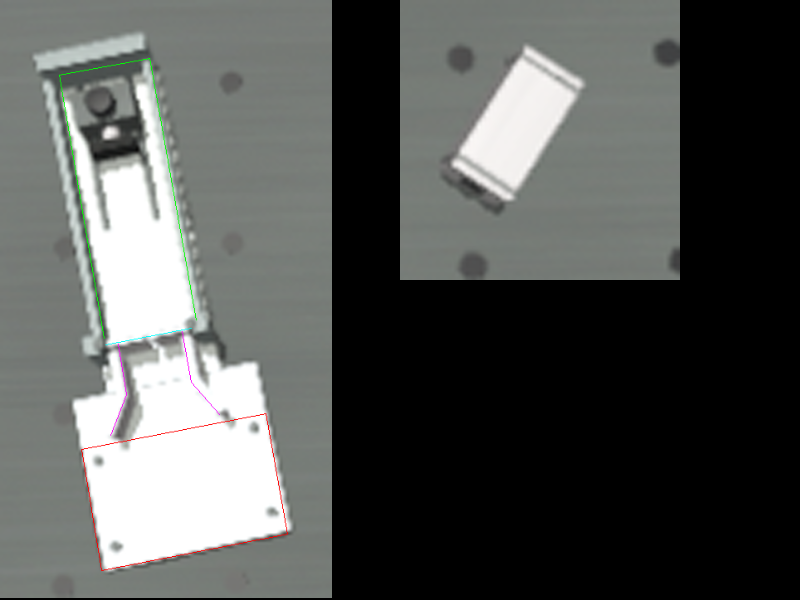

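```bash
sed -i 's/>115/>175/' feat.py; python3 - <<'E'
from feat import *
d=camera('top')
s,r=spacer(d,414,226,.038);print(s,r);print(cv2.boxPoints(r))
o=telemetry.get_obs();print(o['time_s'],o['eef_pos'],o['wrist_force'])
E
```

```text
[398 207  33  38 592] ((477.24298095703125, -260.0184631347656), (38.0120849609375, 80.7079849243164), 54.63617706298828)
[[ 433.3345  -252.16223]
 [ 499.15134 -298.8733 ]
 [ 521.1515  -267.8747 ]
 [ 455.33463 -221.16364]]
2.2 [ 0.22486216 -0.52921322  0.23128026] [-0.34586922  0.78079395  0.09303398]
```

Emit:
send_rows:
  series:
    - [[0,0,-58.4],[252.3,269.2,-91],-1]
    - [[0,0,-58.4],[252.3,269.2,-91],-1]
    - [[0,0,-58.4],[252.3,269.2,-91],-1]
    - [[0,0,-58.4],[252.3,269.2,-91],-1]
    - [[0,0,-58.4],[252.3,269.2,-91],-1]
    - [[0,0,-58.4],[252.3,269.2,-91],-1]
    - [[0,0,-58.4],[252.3,269.2,-91],-1]
    - [[0,0,-58.4],[252.3,269.2,-91],-1]
    - [[0,0,-58.4],[252.3,269.2,-91],-1]
    - [[0,0,-58.4],[252.3,269.2,-91],-1]

```text
time_s: 3.45
eef_pos: [0.4768, -0.2613, 0.1407]
eef_rot: [0.0, 0.952, -0.305, 0.0]
wrist_force: [0.2, 0.4, 0.2]
opening: 1.001
grasp_force: 0.0
```

Emit:
send_rows:
  series:
    - [[0,0,0],[0,0,-45],-1]
    - [[0,0,0],[0,0,-85],-1]
    - [[0,0,0],[0,0,-110],-1]
    - [[0,0,0],[0,0,-125],-1]
    - [[0,0,0],[0,0,-132],-1]
    - [[0,0,0],[0,0,-132],-1]
    - [[0,0,0],[0,0,-132],1]
    - [[0,0,0],[0,0,-132],1]
    - [[0,0,0],[0,0,-132],1]
    - [[0,0,0],[0,0,-132],1]

```text
time_s: 4.7
eef_pos: [0.4777, -0.2604, 0.009]
eef_rot: [0.0, 0.953, -0.304, 0.001]
wrist_force: [-1.2, 1.1, 5.3]
opening: 0.435
grasp_force: 61.8
```

Emit:
send_rows:
  series:
    - [[0,0,0],[0,0,0],1]
    - [[0,0,0],[0,0,0],1]
    - [[0,0,0],[0,0,0],1]
    - [[0,0,0],[0,0,20],1]
    - [[0,0,0],[0,0,60],1]
    - [[0,0,0],[0,0,100],1]
    - [[0,0,0],[0,0,140],1]
    - [[0,0,0],[0,0,140],1]

```text
time_s: 5.7
eef_pos: [0.4788, -0.2612, 0.1509]
eef_rot: [0.001, 0.953, -0.304, 0.003]
wrist_force: [1.5, 0.5, -4.6]
opening: 0.433
grasp_force: 61.3
```

Emit:
send_rows:
  series:
    - [[0,0,5],[-2,45,0],1]
    - [[0,0,15],[-4,100,0],1]
    - [[0,0,25],[-6,160,0],1]
    - [[0,0,35],[-8,220,0],1]
    - [[0,0,45],[-10,280,0],1]
    - [[0,0,45],[-12,340,0],1]
    - [[0,0,45],[-12.8,390,0],1]
    - [[0,0,45],[-12.8,415.3,0],1]
    - [[0,0,45],[-12.8,415.3,0],1]
    - [[0,0,45],[-12.8,415.3,0],1]

```text
time_s: 6.95
eef_pos: [0.4632, 0.1548, 0.1466]
eef_rot: [0.0, 0.996, 0.084, -0.002]
wrist_force: [0.2, -1.0, -4.5]
opening: 0.435
grasp_force: 61.7
```

Emit:
send_rows:
  series:
    - [[0,0,0],[0,0,-45],1]
    - [[0,0,0],[0,0,-80],1]
    - [[0,0,0],[0,0,-105],1]
    - [[0,0,0],[0,0,-118],1]
    - [[0,0,0],[0,0,-122],1]
    - [[0,0,0],[0,0,-122],1]

```text
time_s: 7.7
eef_pos: [0.465, 0.155, 0.0268]
eef_rot: [0.0, 0.996, 0.084, 0.0]
wrist_force: [0.4, -0.5, -3.1]
opening: 0.433
grasp_force: 61.6
```

```bash
python3 - <<'E'
from feat import *
d=camera('top');s=5
im=cv2.cvtColor(d['pixels'][175:275,165:285],cv2.COLOR_RGB2BGR);cv2.imwrite('pics/place.png',cv2.resize(im,None,fx=s,fy=s))
o=telemetry.get_obs();print(o['time_s'],o['eef_pos'],o['eef_rot'],o['wrist_force'],o['q'])
E
```

```text
7.75 [0.46526237 0.15514426 0.02712905] [1.70791751e-05 9.96490473e-01 8.37024350e-02 7.99606993e-04] [ 1.45675711  0.06890003 -3.82760586] [ 7.93181857e-02  2.91675500e-01  1.95069063e+00 -3.45204801e-05
  8.97627169e-01  1.48253499e+00]
```

View pics/place.png

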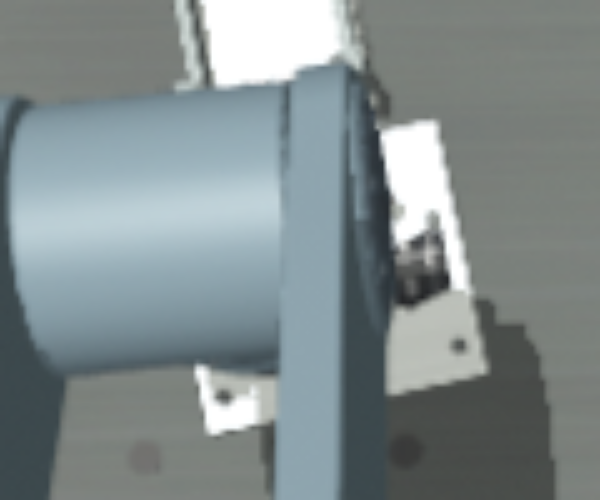

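The wrist hides the spacer from the top camera, and only the tray's right part shows, around (440,300). I'll lower until the force changes, then release.

Emit:
send_rows:
  series:
    - [[0,0,0],[0,0,-3],1]
    - [[0,0,0],[0,0,-5],1]
    - [[0,0,0],[0,0,-7],1]
    - [[0,0,0],[0,0,-7],1]

```text
time_s: 8.25
eef_pos: [0.4643, 0.1553, 0.0192]
eef_rot: [0.0, 0.996, 0.084, -0.0]
wrist_force: [0.5, 0.1, -3.1]
opening: 0.434
grasp_force: 61.7
```

Emit:
send_rows:
  series:
    - [[0,0,0],[0,0,-0.7],1]
    - [[0,0,0],[0,0,-0.7],1]

```text
time_s: 8.5
eef_pos: [0.4648, 0.1554, 0.0191]
eef_rot: [-0.0, 0.996, 0.084, 0.0]
wrist_force: [-2.3, -0.9, 2.6]
opening: 0.435
grasp_force: 62.3
```

Emit:
send_rows:
  series:
    - [[0,0,0],[0,0,0],0.6]
    - [[0,0,0],[0,0,0],-1]
    - [[0,0,0],[0,0,0],-1]
    - [[0,0,0],[0,0,0],-1]
    - [[0,0,0],[0,0,0],-1]
    - [[0,0,0],[0,0,15],-1]
    - [[0,0,0],[0,0,50],-1]
    - [[0,0,0],[0,0,95],-1]
    - [[0,0,0],[-60,-10,110],1]
    - [[0,0,0],[-110,-19,110],1]

```text
time_s: 9.75
eef_pos: [0.3542, 0.1362, 0.1307]
eef_rot: [0.0, 0.996, 0.084, 0.002]
wrist_force: [-0.6, -0.1, 0.9]
opening: 0.602
grasp_force: 0.0
```

```bash
python3 - <<'E'
from feat import *
o=telemetry.get_obs();print(o['time_s'],o['eef_pos'],o['eef_rot'],o['wrist_force'],o['opening'])
im=np.zeros((500,800,3),np.uint8)
for i,(c,b) in enumerate((('top',(165,100,265,225+25)),('scene',(250,190,370,310)))):
    d=camera(c);x0,y0,x1,y1=b
    m=cv2.resize(cv2.cvtColor(d['pixels'][y0:y1,x0:x1],cv2.COLOR_RGB2BGR),None,fx=3.3,fy=3.3)
    im[:m.shape[0],i*400:i*400+m.shape[1]]=m
    print(c,[(np.round(x['xyz'],3).tolist(),round(x['conf'],2)) for x in spotter.landmark_of('spacer',c)[:5]])
cv2.imwrite('pics/rel.png',im)
E
```

```text
9.75 [0.35424703 0.13618822 0.1306523 ] [6.73459834e-05 9.96465122e-01 8.39868020e-02 1.86369916e-03] [-0.64047382 -0.10846416  0.91044523] 0.6021314451736272
top [([0.474, -0.39, -0.003], 0.97), ([0.464, 0.155, 0.008], 0.79), ([0.352, -0.282, 0.001], 0.72), ([0.47, -0.138, 0.002], 0.57)]
scene [([0.474, -0.39, -0.003], 0.73), ([0.473, -0.139, -0.001], 0.72), ([0.465, 0.156, 0.009], 0.61), ([0.353, -0.28, 0.001], 0.59)]
```

View pics/rel.png

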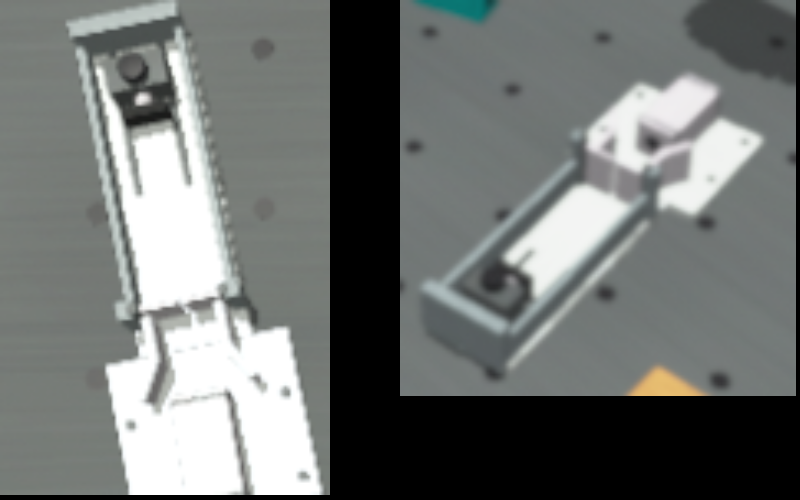

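On the tray the spacer lies flat, straight and released. In the top crop its nose spans about (175–232,400), between the guide mouths at (157,405) and (258,382). The doors are shut.

Emit:
send_rows:
  series:
    - [[0,0,0],[20,3.4,-20],1]
    - [[0,0,0],[40,6.8,-60],1]
    - [[0,0,0],[40,6.8,-90],1]
    - [[0,0,0],[40,6.8,-108],1]
    - [[0,0,0],[40,6.8,-111.6],1]
    - [[0,0,0],[40,6.8,-111.6],1]
    - [[0,0,0],[40,6.8,-111.6],1]
    - [[0,0,0],[40,6.8,-111.6],1]

```text
time_s: 10.95
eef_pos: [0.3951, 0.1432, 0.0178]
eef_rot: [0.0, 0.996, 0.084, 0.001]
wrist_force: [0.2, -0.6, 0.9]
opening: 0.001
grasp_force: 0.0
```

Emit:
send_rows:
  series:
    - [[0,0,0],[4.9,0.8,0],1]
    - [[0,0,0],[9.9,1.7,0],1]
    - [[0,0,0],[13.8,2.3,0],1]
    - [[0,0,0],[17.7,3,0],1]
    - [[0,0,0],[21.7,3.7,0],1]
    - [[0,0,0],[25.6,4.3,0],1]
    - [[0,0,0],[29.6,5,0],1]
    - [[0,0,0],[33.5,5.7,0],1]
    - [[0,0,0],[37.5,6.3,0],1]
    - [[0,0,0],[41.4,7,0],1]

```text
time_s: 12.2
eef_pos: [0.436, 0.1501, 0.0169]
eef_rot: [0.0, 0.996, 0.084, -0.0]
wrist_force: [-1.2, 0.1, -0.5]
opening: 0.0
grasp_force: 0.5
```

Emit:
send_rows:
  series:
    - [[0,0,0],[3.9,0.7,0],1]
    - [[0,0,0],[7.9,1.3,0],1]
    - [[0,0,0],[11.8,2,0],1]
    - [[0,0,0],[15.8,2.7,0],1]
    - [[0,0,0],[19.7,3.3,0],1]
    - [[0,0,0],[22.7,3.8,0],1]
    - [[0,0,0],[25.6,4.3,0],1]
    - [[0,0,0],[28.6,4.8,0],1]

```text
time_s: 13.2
eef_pos: [0.4646, 0.1549, 0.017]
eef_rot: [0.0, 0.996, 0.084, 0.0]
wrist_force: [-1.4, -0.6, 0.5]
opening: -0.0
grasp_force: 0.6
```

```bash
python3 - <<'E'
from feat import *
o=telemetry.get_obs();print(o['time_s'],o['eef_pos'],o['wrist_force'],o['torque'])
im=np.zeros((500,800,3),np.uint8)
for i,(c,b) in enumerate((('top',(165,100,265,250)),('scene',(250,190,370,310)))):
    d=camera(c);x0,y0,x1,y1=b
    m=cv2.resize(cv2.cvtColor(d['pixels'][y0:y1,x0:x1],cv2.COLOR_RGB2BGR),None,fx=3.3,fy=3.3)
    im[:m.shape[0],i*400:i*400+m.shape[1]]=m
cv2.imwrite('pics/p1.png',im)
E
```

```text
13.2 [0.46455493 0.15493117 0.01703229] [-1.36374733 -0.64132144  0.51478391] [-0.02138475  0.1765451  -0.01303548]
```

View pics/p1.png

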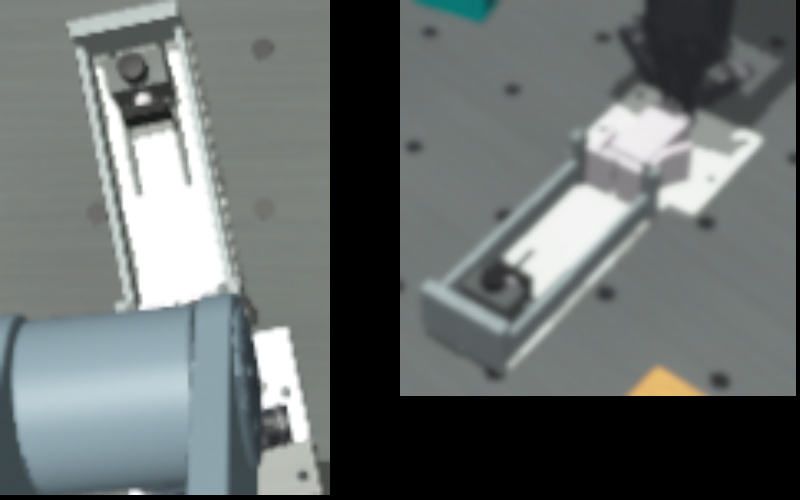

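Emit:
send_rows:
  series:
    - [[0,0,0],[2,0.3,0],1]
    - [[0,0,0],[3.9,0.7,0],1]
    - [[0,0,0],[5.9,1,0],1]
    - [[0,0,0],[7.9,1.3,0],1]
    - [[0,0,0],[9.9,1.7,0],1]
    - [[0,0,0],[11.8,2,0],1]
    - [[0,0,0],[13.8,2.3,0],1]
    - [[0,0,0],[15.8,2.7,0],1]
    - [[0,0,0],[17.7,3,0],1]
    - [[0,0,0],[19.7,3.3,0],1]

```text
time_s: 14.55
eef_pos: [0.4816, 0.1581, 0.0162]
eef_rot: [0.0, 0.996, 0.084, -0.003]
wrist_force: [-8.3, -1.4, 4.5]
opening: 0.002
grasp_force: 4.2
```

```bash
python3 - <<'E'
from feat import *
d=camera('top')
for p in ((210.5,137),(209,134)):
  for z in (.042,.01):
    w=px2w(d,*p,z);q=(w[:2]-[.563,.172])*1000;print(p,z,q@[.986,.1668],q@[-.1668,.986])
E
```

```text
(210.5, 137) 0.042 130.5774543844491 0.44756437814830363
(210.5, 137) 0.01 141.42904844042008 4.5015661135241345
(209, 134) 0.042 138.28118972432594 2.6604291965578923
(209, 134) 0.01 149.38254266672044 6.7861730970611625
```

Emit:
send_rows:
  series:
    - [[0,0,0],[2,0.3,0],1]
    - [[0,0,0],[3.9,0.7,0],1]
    - [[0,0,0],[5.9,1,0],1]
    - [[0,0,0],[7.9,1.3,0],1]
    - [[0,0,0],[10.8,1.8,0],1]
    - [[0,0,0],[13.8,2.3,0],1]
    - [[0,0,0],[16.8,2.8,0],1]
    - [[0,0,0],[19.7,3.3,0],1]
    - [[0,0,0],[22.7,3.8,0],1]
    - [[0,0,0],[25.6,4.3,0],1]

```text
time_s: 15.85
eef_pos: [0.5102, 0.1625, 0.0172]
eef_rot: [-0.0, 0.996, 0.084, 0.0]
wrist_force: [-2.0, -0.2, 0.6]
opening: -0.006
grasp_force: 1.2
```

Emit:
send_rows:
  series:
    - [[0,0,0],[3,0.5,0],1]
    - [[0,0,0],[5.9,1,0],1]
    - [[0,0,0],[8.9,1.5,0],1]
    - [[0,0,0],[11.8,2,0],1]
    - [[0,0,0],[14.8,2.5,0],1]
    - [[0,0,0],[17.7,3,0],1]
    - [[0,0,0],[20.7,3.5,0],1]
    - [[0,0,0],[23.7,4,0],1]
    - [[0,0,0],[26.6,4.5,0],1]
    - [[0,0,0],[29.6,5,0],1]

```text
time_s: 17.1
eef_pos: [0.5395, 0.1675, 0.017]
eef_rot: [-0.0, 0.996, 0.084, 0.0]
wrist_force: [-2.7, -1.0, 1.9]
opening: -0.001
grasp_force: 1.3
```

Emit:
send_rows:
  series:
    - [[0,0,0],[3,0.5,0],1]
    - [[0,0,0],[5.9,1,0],1]
    - [[0,0,0],[8.9,1.5,0],1]
    - [[0,0,0],[11.8,2,0],1]
    - [[0,0,0],[14.8,2.5,0],1]
    - [[0,0,0],[17.7,3,0],1]
    - [[0,0,0],[20.7,3.5,0],1]
    - [[0,0,0],[23.7,4,0],1]
    - [[0,0,0],[26.6,4.5,0],1]
    - [[0,0,0],[29.6,5,0],1]

```text
time_s: 18.35
eef_pos: [0.5691, 0.1725, 0.017]
eef_rot: [-0.0, 0.996, 0.084, -0.0]
wrist_force: [-1.6, -0.5, 1.5]
opening: 0.001
grasp_force: 1.3
```

Emit:
send_rows:
  series:
    - [[0,0,0],[2,0.3,0],1]
    - [[0,0,0],[3.9,0.7,0],1]
    - [[0,0,0],[5.9,1,0],1]
    - [[0,0,0],[7.9,1.3,0],1]
    - [[0,0,0],[9.9,1.7,0],1]
    - [[0,0,0],[11.8,2,0],1]

```text
time_s: 19.1
eef_pos: [0.5804, 0.1744, 0.0169]
eef_rot: [0.0, 0.996, 0.084, -0.0]
wrist_force: [-4.7, -1.2, 2.5]
opening: -0.003
grasp_force: 3.5
```

```bash
python3 - <<'E'
from feat import *
o=telemetry.get_obs();print(o['time_s'],o['eef_pos'],o['wrist_force'])
im=np.zeros((500,800,3),np.uint8)
for i,(c,b) in enumerate((('top',(165,100,265,250)),('scene',(250,190,370,310)))):
    d=camera(c);x0,y0,x1,y1=b
    m=cv2.resize(cv2.cvtColor(d['pixels'][y0:y1,x0:x1],cv2.COLOR_RGB2BGR),None,fx=3.3,fy=3.3)
    im[:m.shape[0],i*400:i*400+m.shape[1]]=m
cv2.imwrite('pics/p2.png',im)
E
```

```text
19.1 [0.58040955 0.17435843 0.01693683] [-4.74341078 -1.15901268  2.51142275]
```

View pics/p2.png

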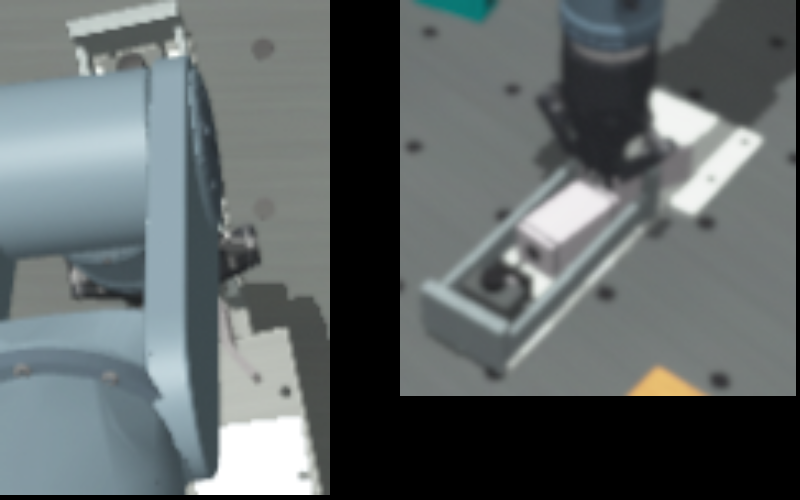

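The spacer is straight in the nest. Its nose, at (540,265) in the scene crop, is still short of the stop at (515,290). I'll go on in small feeling steps.

Emit:
send_rows:
  series:
    - [[0,0,0],[1.5,0.25,0],1]
    - [[0,0,0],[3,0.5,0],1]
    - [[0,0,0],[4,0.7,0],1]
    - [[0,0,0],[4,0.7,0],1]

```text
time_s: 19.7
eef_pos: [0.585, 0.1753, 0.017]
eef_rot: [-0.0, 0.996, 0.084, 0.0]
wrist_force: [-1.5, -0.3, 1.3]
opening: 0.004
grasp_force: 2.6
```

Emit:
send_rows:
  series:
    - [[0,0,0],[1,0.17,0],1]
    - [[0,0,0],[2,0.34,0],1]
    - [[0,0,0],[3,0.5,0],1]
    - [[0,0,0],[4,0.7,0],1]
    - [[0,0,0],[5,0.85,0],1]
    - [[0,0,0],[5,0.85,0],1]

```text
time_s: 20.45
eef_pos: [0.5899, 0.1761, 0.017]
eef_rot: [-0.0, 0.996, 0.084, 0.0]
wrist_force: [-3.6, -0.3, 1.0]
opening: -0.002
grasp_force: 2.7
```

Emit:
send_rows:
  series:
    - [[0,0,0],[1,0.17,0],1]
    - [[0,0,0],[2,0.34,0],1]
    - [[0,0,0],[3,0.5,0],1]
    - [[0,0,0],[3,0.5,0],1]

```text
time_s: 20.95
eef_pos: [0.593, 0.1768, 0.017]
eef_rot: [-0.0, 0.996, 0.084, 0.0]
wrist_force: [-3.0, 0.5, 1.1]
opening: 0.002
grasp_force: 1.4
```

Emit:
send_rows:
  series:
    - [[0,0,0],[1,0.17,0],1]
    - [[0,0,0],[2,0.34,0],1]
    - [[0,0,0],[3,0.5,0],1]
    - [[0,0,0],[3,0.5,0],1]

```text
time_s: 21.45
eef_pos: [0.5962, 0.1769, 0.017]
eef_rot: [0.0, 0.996, 0.084, 0.0]
wrist_force: [-1.0, -0.7, -0.7]
opening: 0.002
grasp_force: 0.1
```

Emit:
send_rows:
  series:
    - [[0,0,0],[1,0.17,0],1]
    - [[0,0,0],[2,0.34,0],1]
    - [[0,0,0],[2,0.34,0],1]

```text
time_s: 21.82
eef_pos: [0.5979, 0.1773, 0.017]
eef_rot: [0.0, 0.996, 0.084, 0.0]
wrist_force: [-0.5, -0.0, 0.7]
opening: 0.002
grasp_force: 0.2
```

Emit:
send_rows:
  series:
    - [[0,0,0],[1,0.17,0],1]
    - [[0,0,0],[2,0.34,0],1]
    - [[0,0,0],[2,0.34,0],1]

```text
time_s: 22.2
eef_pos: [0.5999, 0.1777, 0.017]
eef_rot: [-0.0, 0.996, 0.084, 0.0]
wrist_force: [0.5, -0.4, 0.3]
opening: 0.003
grasp_force: 0.3
```

Emit:
send_rows:
  series:
    - [[0,0,0],[1,0.17,0],1]
    - [[0,0,0],[2,0.34,0],1]
    - [[0,0,0],[2,0.34,0],1]

```text
time_s: 22.58
eef_pos: [0.6018, 0.1781, 0.017]
eef_rot: [-0.0, 0.996, 0.084, 0.0]
wrist_force: [-0.8, 0.5, 0.3]
opening: 0.001
grasp_force: 0.2
```

Emit:
send_rows:
  series:
    - [[0,0,0],[1,0.17,0],1]
    - [[0,0,0],[2,0.34,0],1]
    - [[0,0,0],[2,0.34,0],1]

```text
time_s: 22.95
eef_pos: [0.6038, 0.1784, 0.017]
eef_rot: [-0.0, 0.996, 0.084, 0.0]
wrist_force: [-0.1, -0.2, -0.4]
opening: -0.004
grasp_force: 0.2
```

Emit:
send_rows:
  series:
    - [[0,0,0],[1,0.17,0],1]
    - [[0,0,0],[2,0.34,0],1]
    - [[0,0,0],[2,0.34,0],1]

```text
time_s: 23.32
eef_pos: [0.6058, 0.1788, 0.017]
eef_rot: [-0.0, 0.996, 0.084, 0.0]
wrist_force: [-0.2, 0.2, -0.2]
opening: 0.0
grasp_force: 0.2
```

```bash
python3 - <<'E'
from feat import *
o=telemetry.get_obs();print(o['time_s'],o['eef_pos'],o['wrist_force'])
d=camera('scene');x0,y0,x1,y1=255,220,345,300
cv2.imwrite('pics/p3.png',cv2.resize(cv2.cvtColor(d['pixels'][y0:y1,x0:x1],cv2.COLOR_RGB2BGR),None,fx=7,fy=7,interpolation=cv2.INTER_CUBIC))
E
```

```text
23.325 [0.60584413 0.17876268 0.0169758 ] [-0.21169026  0.17438763 -0.24809891]
```

View pics/p3.png

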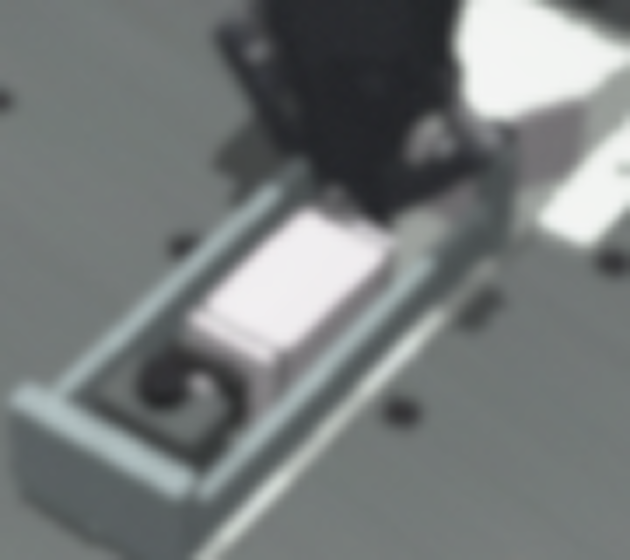

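```bash
python3 - <<'E'
from feat import *
d=camera('scene')
for u,v in ((195,320),(280,355),(390,245),(310,210)):
    w=px2w(d,255+u/7,220+v/7,.048);q=(w[:2]-[.563,.172])*1000;print(q@[.986,.1668],q@[-.1668,.986])
print([(np.round((np.array(x['xyz'][:2])-[.563,.172])@np.array([[.986,-.1668],[.1668,.986]])*1000,1),np.round(x['xyz'],3),x['conf']) for x in spotter.landmark_of('spacer','scene')])
o=telemetry.get_obs();print((o['eef_pos'][:2]-[.563,.172])@np.array([[.986,-.1668],[.1668,.986]])*1000)
E
```

```text
134.34858347104668 -4.728093157056541
129.3325205897399 30.441570930112718
57.67347958090659 29.011434211982355
60.807805317794944 -6.071974439582404
[(array([93.7,  8.2]), array([0.654, 0.196, 0.01 ]), 0.87), (array([-142. , -295.1]), array([ 0.472, -0.143, -0.003]), 0.86), (array([-282.7, -411.4]), array([ 0.353, -0.281,  0.   ]), 0.62), (array([-181.6, -540.3]), array([ 0.474, -0.391, -0.001]), 0.53)]
[43.39793917 -0.46347625]
```

The spacer lies straight at about y +8 in the nest, off centre but clear of the wall, with its nose near x 134, just short of the stop. I'll keep feeling forward.

Emit:
send_rows:
  series:
    - [[0,0,0],[1,0.17,0],1]
    - [[0,0,0],[2,0.34,0],1]
    - [[0,0,0],[2,0.34,0],1]

```text
time_s: 23.85
eef_pos: [0.6078, 0.1791, 0.017]
eef_rot: [0.0, 0.996, 0.084, 0.0]
wrist_force: [-0.0, -0.1, -0.4]
opening: 0.006
grasp_force: 0.3
```

Emit:
send_rows:
  series:
    - [[0,0,0],[1,0.17,0],1]
    - [[0,0,0],[2,0.34,0],1]
    - [[0,0,0],[2,0.34,0],1]

```text
time_s: 24.22
eef_pos: [0.6099, 0.1794, 0.017]
eef_rot: [-0.0, 0.996, 0.084, 0.0]
wrist_force: [-0.3, -0.4, -1.6]
opening: -0.001
grasp_force: 0.3
```

Emit:
send_rows:
  series:
    - [[0,0,0],[1,0.17,0],1]
    - [[0,0,0],[2,0.34,0],1]
    - [[0,0,0],[2,0.34,0],1]

```text
time_s: 24.6
eef_pos: [0.6115, 0.1797, 0.0169]
eef_rot: [0.0, 0.996, 0.084, -0.0]
wrist_force: [-3.4, -0.6, 1.5]
opening: -0.003
grasp_force: 1.4
```

Emit:
send_rows:
  series:
    - [[0,0,0],[1,0.17,0],1]
    - [[0,0,0],[2,0.34,0],1]
    - [[0,0,0],[2,0.34,0],1]

```text
time_s: 24.98
eef_pos: [0.6132, 0.18, 0.0168]
eef_rot: [0.0, 0.996, 0.084, -0.001]
wrist_force: [-4.7, -1.8, 2.5]
opening: 0.002
grasp_force: 2.5
```

```bash
python3 - <<'E'
from feat import *
d=camera('scene');x0,y0,x1,y1=255,220,345,300
cv2.imwrite('pics/p4.png',cv2.resize(cv2.cvtColor(d['pixels'][y0:y1,x0:x1],cv2.COLOR_RGB2BGR),None,fx=7,fy=7,interpolation=cv2.INTER_CUBIC))
M=np.array([[.986,-.1668],[.1668,.986]])
for i in range(3):
  camera('scene');o=telemetry.get_obs();print(o['wrist_force'],(o['eef_pos'][:2]-[.563,.172])@M*1000,[np.round((np.array(x['xyz'][:2])-[.563,.172])@M*1000,1) for x in spotter.landmark_of('spacer','scene') if x['xyz'][1]>0])
E
```

```text
[-4.56664095 -1.64154529  2.46506512] [50.89679374 -0.49050194] [array([101. ,   8.9]), array([91.2,  6. ])]
[-4.8214823  -2.10676995  2.7036832 ] [50.88551332 -0.50729398] [array([102.5,  10.6])]
[-3.8734441  -1.92418076  3.05618208] [50.93756074 -0.50171882] [array([100.6,   7.2])]
```

View pics/p4.png

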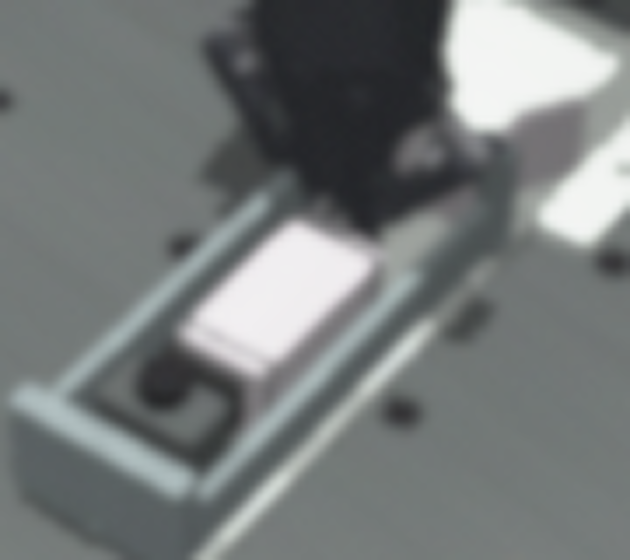

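The nose meets the stop and the wrist force is about 5 N. I'll add a small step to confirm the spring slope.

Emit:
send_rows:
  series:
    - [[0,0,0],[0.5,0.08,0],1]
    - [[0,0,0],[1,0.17,0],1]
    - [[0,0,0],[1,0.17,0],1]
    - [[0,0,0],[1,0.17,0],1]

```text
time_s: 25.82
eef_pos: [0.614, 0.1801, 0.0168]
eef_rot: [0.0, 0.996, 0.084, -0.001]
wrist_force: [-6.1, -1.6, 3.3]
opening: 0.002
grasp_force: 3.1
```

Emit:
send_rows:
  series:
    - [[0,0,0],[-0.7,-0.1,0],1]
    - [[0,0,0],[-1.4,-0.2,0],1]
    - [[0,0,0],[-2.1,-0.35,0],1]
    - [[0,0,0],[-2.8,-0.5,0],1]
    - [[0,0,0],[-3.5,-0.6,0],1]
    - [[0,0,0],[-4.2,-0.7,0],1]
    - [[0,0,0],[-5,-0.85,0],1]
    - [[0,0,0],[-6,-1,0],1]
    - [[0,0,0],[-6,-1,0],1]

```text
time_s: 26.95
eef_pos: [0.6087, 0.1793, 0.0171]
eef_rot: [-0.0, 0.996, 0.084, 0.0]
wrist_force: [-0.0, -0.3, 0.3]
opening: 0.002
grasp_force: 0.0
```

Emit:
send_rows:
  series:
    - [[0,0,0],[0,0,5],1]
    - [[0,0,0],[0,0,12],1]
    - [[0,0,0],[0,0,20],1]
    - [[0,0,0],[0,0,30],1]

```text
time_s: 27.45
eef_pos: [0.6088, 0.1793, 0.0478]
eef_rot: [-0.0, 0.996, 0.084, 0.0]
wrist_force: [1.5, -0.2, -0.6]
opening: 0.001
grasp_force: 0.0
```

Clear of the spacer. Now up and away.

Emit:
send_rows:
  series:
    - [[0,0,0],[0,0,25],1]
    - [[0,0,0],[0,0,60],1]
    - [[0,0,0],[0,0,110],1]
    - [[0,0,0],[0,0,150],1]
    - [[0,0,0],[-50,0,170],1]
    - [[0,0,0],[-110,-20,170],1]
    - [[0,0,0],[-160,-40,170],1]
    - [[0,0,0],[-210,-80,170],1]
    - [[0,0,0],[-230,-120,170],1]
    - [[0,0,0],[-230,-140,170],1]

```text
time_s: 28.7
eef_pos: [0.3774, 0.0382, 0.2177]
eef_rot: [0.0, 0.997, 0.083, 0.001]
wrist_force: [-0.4, 0.7, 1.5]
opening: 0.001
grasp_force: 0.0
```

```bash
python3 - <<'E'
from feat import *
M=np.array([[.986,-.1668],[.1668,.986]])
o=telemetry.get_obs();print(o['time_s'],o['eef_pos'],o['wrist_force'])
im=np.zeros((500,800,3),np.uint8)
for i,(c,b) in enumerate((('top',(165,100,265,250)),('scene',(250,190,370,310)))):
    d=camera(c);x0,y0,x1,y1=b
    m=cv2.resize(cv2.cvtColor(d['pixels'][y0:y1,x0:x1],cv2.COLOR_RGB2BGR),None,fx=3.3,fy=3.3,interpolation=cv2.INTER_CUBIC)
    im[:m.shape[0],i*400:i*400+m.shape[1]]=m
    print(c,[np.round((np.array(x['xyz'][:2])-[.563,.172])@M*1000,1) for x in spotter.landmark_of('spacer',c) if x['xyz'][1]>0])
cv2.imwrite('pics/p5.png',im)
E
```

```text
28.7 [0.37741766 0.0381525  0.21766877] [-0.41507441  0.68266225  1.47360566]
top [array([100.2,   7.5])]
scene [array([97.4,  9.2])]
```

View pics/p5.png

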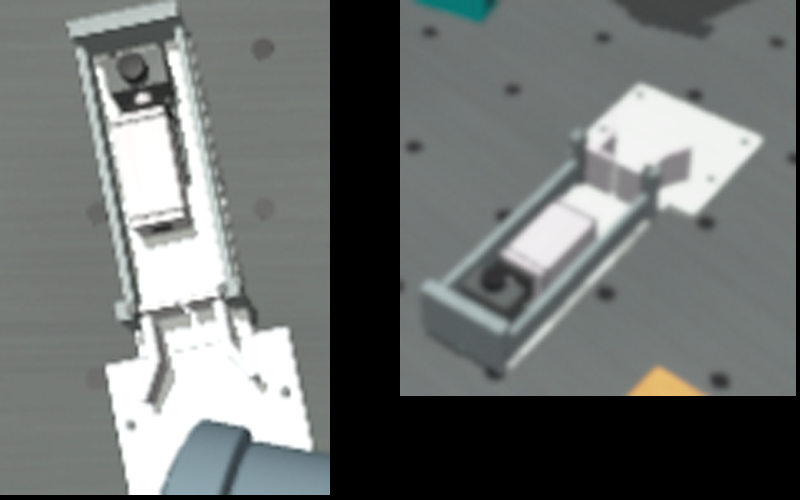

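The doors are shut, at about (190,310) in the top crop. The spacer lies within about 2° of straight, with its nose at about (130,113) against the stop, and the arm is clear.

```bash
python3 -c "
from bench import ctrl;print(ctrl.hand_in())"
```

```text
the job is handed in; nothing more can be done
None
```

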